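# Find the full sweet tin by its weight and hold it up

### The arm

A 6-joint arm with a two-finger parallel gripper is mounted at the origin on the work surface. World frame = base frame: x ahead of the robot, y to its left, z up, the work surface at z = 0. Lengths are in mm, angles in rad, forces in N, time in s.
With the tool pointing down it reaches from about 325 to 900 mm from the base axis. Payload 6.1 kg.
Tool frame: the origin (TCP) lies at the very end of the fingers, on their centre line; the grasp point (between the pads) lies arm.tcp_to_grasp behind it (arm.tcp_to_grasp is the distance from the TCP to the grasp point, in mm); z points along the fingers, y is the direction in which the jaws open and shut (so a half turn about z gives the same grasp; the last joint's range is limited). The gripper opens to 87 mm and grips with 3 to 60 N. Pads are 19 mm wide; open, the fingers measure 117 mm over their backs; the gripper's body (75 mm by 190 mm) begins 51 mm behind the grasp point.
Start: joints at [1.171, 0.22, 1.526, -0, 1.395, -0.126], TCP at [168.993, 601.712, 222.538] pointing down, gripper open.
Joint ranges: [-2.98, 2.98], [-0.91, 2.08], [0.09, 2.57], [-1.24, 4.39], [0.2, 2.65], [-2.68, 2.68]. Speed limits (rad/s): [2.57, 2.57, 3.01, 3.14, 3.14, 3.14].

### API

Orientations are given as [roll, pitch, yaw] about the fixed x, y, z axes, in that order (R = Rz(yaw) Ry(pitch) Rx(roll)).
In Python, from station import arm gives the robot as it stands.
- The arm moves only by the tool drive_tool, never from a script. Its argument "targets" is a list of rows, each a list of 7 numbers: the gripper command: -1 is shut, 1 is fully open, values between are in proportion, then the shift along the tool's x, y, z in mm, then the turn, a rotation vector about the tool's x, y, z in degrees. A call has 1 to 20 rows; each row is the pose to reach, as a shift and turn from the pose commanded when the call began, along the tool's axes at that moment; what a row does not reach only later rows make up. A row lasts 1/8 s, in which the tool goes at most 62.5 mm and 10.7 degrees, less where a joint would pass 70% of its speed; a pose out of reach is approached as far as the arm can. A call with a gripper value outside its range is refused whole. The fingers move at their own pace and stop on an object; "newtons" is the grip in N (left out, the last holds). Time passes only in rows, so rows that repeat a pose let the fingers close. It gives the time, the measured TCP pose, the force and the opening at its end, in the units of the state.
- arm.get_state(): the state, without advancing time (a new reading comes with each control period).
- arm.snapshot(name): name is "side" or "top" or "wrist"; returns the picture (480x640x3 uint8, red, green, blue); there is no depth.
- arm.camera_info(name): a dict with "fx", "fy", "cx", "cy" (pixels), "position" and "attitude" of the camera in the world; the wrist camera has in their place "mount" (4x4, takes a point from camera to tool coordinates, whose origin is the TCP and whose axes are the flange's). Camera axes: x right, y up, looking along -z (the intrinsics and any distortion apply to the point x, -y, -z); pixel columns grow to the right and rows downward; lengths in mm; the calibration is good to about 2 mm. The wrist camera is an equidistant fisheye: a pixel r from the principal point sees the ray r / f radians off the axis. A picture is of the moment at which its call begins: read the wrist's pose just before it. camera_info takes no time and is no camera call.
- arm.finish_job(): hands the job in, once; it reports no verdict.
Trained networks look in the newest picture that a camera, given by its name, has taken for a name from the list of things; names that differ only in an ending like _2 or _b are one class to them, and where a whole thing is asked for, a point or a joint stands for the part that bears it (a point fixed in the world has none). Each returns a list of dicts, best first, with "conf" (0 to 1); they miss things now and then, are a little off and sometimes report something else, mostly with a low value. They report only what shows in the picture. A call takes as long as a camera call. They do not tell look-alikes from the thing itself.
- arm.regions_of(camera, query): "mask" (480x640 bool, what is visible of it) and "rect" ([left, top, right, bottom] in pixels, round what is visible of it).
The state is a dict: "time_s": time; "q": joint angles; "dq": joint speeds; "effort": joint torques, N m; "tool_pos": TCP position; "tcp_rot": TCP orientation; "wrist_force": force on the tool from outside, world axes, zero at the start; "torque": the same for the moment, N m; "gripper_width": finger opening in mm.
Only numpy, scipy, OpenCV 4.12 (cv2) and the standard library are available. Lean on these libraries where they do the work, as an engineer would, in place of code of your own. Each camera call takes 0.05 s, during which the arm holds its last target. There are 200 camera calls.

### The job

Three identical closed sweet tins stand on the kiosk counter, one full and two part-sold, and only their weight tells them apart. Heft them to find the heaviest; stand the two lighter ones upright in the low wooden crate, and hold the heaviest up for the customer, upright, with at least 12 cm of clear air under it, and finish while still holding it there. Set the tins down without dropping or tipping any, and leave the magazines, the sweet jar and the coin dish where they are.

Things in the scene. Friction and masses are not known exactly. Their poses are not given: they have to be found in the camera images.
- tin_1_mid (a point): one of three tins that look exactly alike: closed round tinplate slip-lid sweet tin with a cream paper band, standing upright on the counter; body 64 mm across, 85 mm tall, its top 16 mm is the lid (66 mm across, closed, stays on). This point is its centre, half-way up (42.5 mm above its foot); z up along the tin. The full tin weighs 0.33 to 0.39 kg, each of the two part-sold ones 0.08 to 0.22 kg; which is which differs from start to start.
- tin_2_mid (a point): one of three tins that look exactly alike: closed round tinplate slip-lid sweet tin with a cream paper band, standing upright on the counter; body 64 mm across, 85 mm tall, its top 16 mm is the lid (66 mm across, closed, stays on). This point is its centre, half-way up (42.5 mm above its foot); z up along the tin. The full tin weighs 0.33 to 0.39 kg, each of the two part-sold ones 0.08 to 0.22 kg; which is which differs from start to start.
- tin_3_mid (a point): one of three tins that look exactly alike: closed round tinplate slip-lid sweet tin with a cream paper band, standing upright on the counter; body 64 mm across, 85 mm tall, its top 16 mm is the lid (66 mm across, closed, stays on). This point is its centre, half-way up (42.5 mm above its foot); z up along the tin. The full tin weighs 0.33 to 0.39 kg, each of the two part-sold ones 0.08 to 0.22 kg; which is which differs from start to start.
- crate: low open wooden slatted crate, fixed, empty at the start: 320 mm long (its x) by 220 mm wide (its y), 56 mm tall; walls 10 mm thick with a 14 mm square post in each inner corner, floor 10.5 mm above the counter. Origin: centre of its underside, on the counter; z up. It stands to the robot's left or right.
- magazines: pile of magazines lying on the counter on the side away from the crate, loose, 260 (x) by 190 (y) by 60 mm tall; origin at the centre of its underside. To be left alone.
- jar: round glass sweet jar with a screw lid, loose, 92 mm across, 142 mm tall, at the far side of the counter; origin at the centre of its underside. To be left alone.
- coin_dish: small round black dish of coins, loose, 110 mm across, 22 mm tall, at the far side of the counter; origin at the centre of its underside. To be left alone.
Things that resemble listed ones, but are neither listed nor needed, are in the scene too. What is shaped like the part that bears tin_1_mid but orange or turquoise is not meant.

How it is judged:
By the outcome, as a careful person would: the job done as asked, in the order asked, and still so for the second after the job is handed in, while the arm keeps its last pose, push and grip.
It also fails if it takes over 70 s, if anything falls off the work surface, if the arm or the gripper's body presses on something with over 40 N, if the wrist force passes 120 N, or if a joint passes its speed limit or range.

## Working session

There is one attempt and no reset: what is moved stays moved. The work goes in short steps, Python scripts to look and compute and a tool call to move; the robot and the scene stay as the last step left them, time stands still between calls to the robot, and variables do not carry over. Pictures are saved under pics/ and viewed, about 8 in all and at most 12, crops included, and the job is handed in when it is done.

Besides the shell and the picture viewer there is one more tool, called after "Call:" as name([rows], argument=value, ...), one row to a line, values as JSON. drive_tool: Moves the arm, as the interface text tells. Its arguments: {"type":"object","properties":{"targets":{"type":"array"},"newtons":{"type":"number"}},"required":["targets"]}

```bash
ls; mkdir -p pics; python3 - <<'E'
from station import arm
import cv2,numpy as np
print(arm.get_state(), arm.tcp_to_grasp)
for n in("top","side"):
    im=arm.snapshot(n); cv2.imwrite(f"pics/{n}1.png",im[:,:,::-1]); print(n,arm.camera_info(n))
    for q in("tin_1_mid","crate","magazines","jar","coin_dish"):
        for d in arm.regions_of(n,q): print(n,q,round(d["conf"],2),d["rect"],d["mask"].sum())
print(arm.camera_info("wrist"))
E
```

```text
pics
{'time_s': 0.0, 'q': array([ 1.17089350e+00,  2.21216821e-01,  1.52761959e+00, -1.36171257e-05,
        1.39466357e+00, -1.26090981e-01]), 'dq': array([-0.00085729, -0.000535  ,  0.00136941,  0.00173844, -0.00093675,
       -0.0005936 ]), 'effort': array([ 1.89882150e-03, -4.94607496e+01, -3.87379110e+01,  6.99018803e-02,
        5.73515729e-02, -1.84066389e-04]), 'tool_pos': array([168.76420078, 601.14713377, 221.43851321]), 'tcp_rot': array([-3.13969878e+00, -2.26564465e-04,  2.86778299e+00]), 'wrist_force': array([ 0.08395671, -0.51608536,  0.05313004]), 'torque': array([0.02027054, 0.05315801, 0.03114218]), 'gripper_width': 86.81337091695262} 18.700000000000003
top {'fx': 456.9001136743602, 'fy': 456.9001136743602, 'cx': 327.94657203066123, 'cy': 233.35025000056905, 'position': array([400.70075897, -13.77099662, 882.11281361]), 'attitude': array([ 0.16508372,  0.01874951, -1.54826416])}
top tin_1_mid 0.87 [255.6, 248.2, 296.3, 286.2] 1212
top tin_1_mid 0.7 [305.3, 307.9, 346.0, 346.3] 1133
top tin_1_mid 0.64 [243.6, 329.8, 288.4, 369.0] 1304
top crate 0.59 [437.0, 165.6, 582
[... 575 characters left out ...]
7 [214.5, 321.9, 465.9, 480.0] 33602
side magazines 0.96 [223.3, 130.8, 339.9, 199.3] 7062
side magazines 0.22 [383.7, 177.0, 431.4, 210.0] 1115
side jar 0.76 [446.5, 270.1, 525.9, 367.2] 5460
side coin_dish 0.6 [382.6, 175.2, 432.4, 208.6] 1077
{'fx': 371.64829954431775, 'fy': 371.64829954431775, 'cx': 319.32105848574435, 'cy': 240.2510374627346, 'mount': array([[-2.62792078e-04,  9.58002917e-01,  2.86758334e-01,
         7.88310240e+01],
       [ 9.99999510e-01,  5.25334012e-04, -8.38614044e-04,
         8.30631990e-01],
       [-9.54038606e-04,  2.86757974e-01, -9.58002586e-01,
        -1.63408020e+02],
       [ 0.00000000e+00,  0.00000000e+00,  0.00000000e+00,
         1.00000000e+00]])}
```

View pics/top1.png

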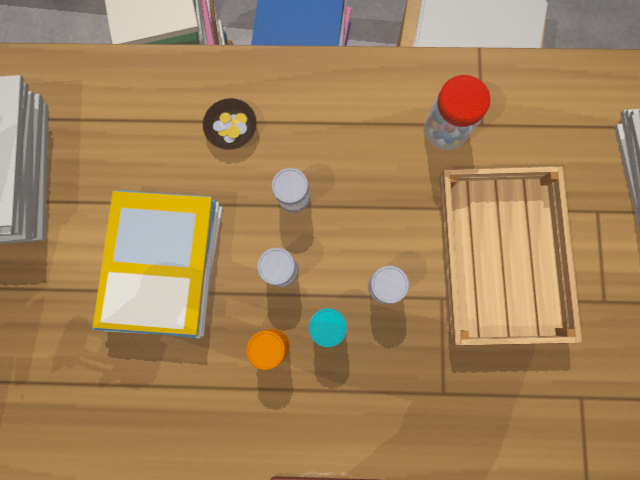

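View pics/side1.png

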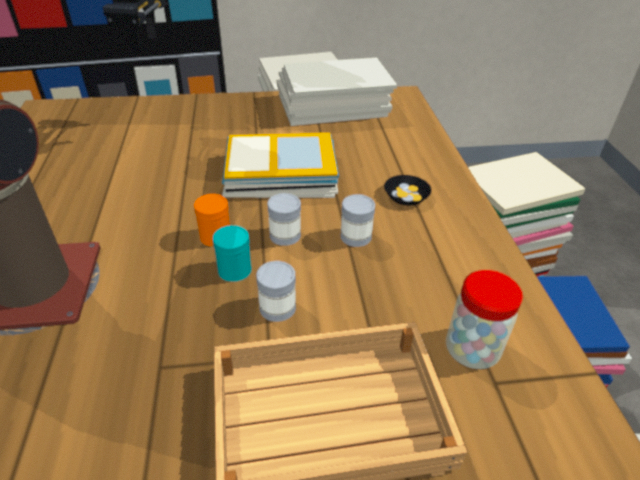

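Tins (silver lids) are at top-view px (290,186), (277,267) and (389,285). The orange one (267,350) and the turquoise one (328,328) are excluded by colour. The crate is to the right, with rim corners at about (444,169), (562,168), (580,342) and (456,345).

```bash
cat > h.py <<'E'
import numpy as np,cv2
from scipy.spatial.transform import Rotation as Ro
def back(ci,px,z):
    R=Ro.from_euler('xyz',ci['attitude']).as_matrix()
    px=np.atleast_2d(px).astype(float)
    d=np.c_[(px[:,0]-ci['cx'])/ci['fx'],-(px[:,1]-ci['cy'])/ci['fy'],-np.ones(len(px))]@R.T
    p=np.array(ci['position']); return p+d*((z-p[2])/d[:,2])[:,None]
E
python3 - <<'E'
from station import arm
from h import *
np.set_printoptions(precision=1,suppress=True)
ci=arm.camera_info("top"); cs=arm.camera_info("side")
im=cv2.imread("pics/top1.png"); g=cv2.cvtColor(im,cv2.COLOR_BGR2GRAY); g=cv2.resize(g,None,fx=4,fy=4,interpolation=cv2.INTER_CUBIC)
for c in((290,186),(277,267),(389,285),(267,350),(328,328)):
    x0,y0=(c[0]-30)*4,(c[1]-30)*4; s=g[y0:y0+240,x0:x0+240]
    k=cv2.HoughCircles(s,cv2.HOUGH_GRADIENT,1,200,param1=100,param2=15,minRadius=66,maxRadius=86)
    k=k[0,0]; u=np.array([(x0+k[0])/4,(y0+k[1])/4]); print(c,u,k[2]/4,back(ci,u,85))
print("crate",back(ci,[(444,169),(562,168),(580,342),(456,345)],56))
print("crate side",back(cs,[(214,348),(410,328),(464,458)],56))
print("side lids",back(cs,[(284.5,205),(358,206),(276,274)],85))
print("mag",back(ci,[(113,192),(212,197),(197,334),(94,330)],60))
E
```

```text
(290, 186) [290.4 185.1] 17.125 [[620.   73.9  85. ]]
(277, 267) [275.9 265.9] 18.325 [[473.6  94.1  85. ]]
(389, 285) [389.9 284.4] 18.5 [[ 445.7 -105.1   85. ]]Traceback (most recent call last):
  File "<stdin>", line 9, in <module>
TypeError: 'NoneType' object is not subscriptable
```

```bash
python3 - <<'E'
from station import arm
from h import *
np.set_printoptions(precision=1,suppress=True)
ci=arm.camera_info("top"); cs=arm.camera_info("side")
im=cv2.imread("pics/top1.png"); hsv=cv2.cvtColor(im,cv2.COLOR_BGR2HSV)
print("tins, bbox centre",back(ci,[(290.5,187),(277,267),(389.5,285.5)],85))
print("orange,turq",back(ci,[(267,350),(328,328)],85))
print("crate",back(ci,[(444,169),(562,168),(580,342),(456,345)],56))
print("crate side",back(cs,[(214,348),(410,328),(464,458)],56))
print("side lids",back(cs,[(284.5,205),(358,206),(276,274)],85))
print("mag",back(ci,[(113,192),(212,197),(197,334),(94,330)],60))
from cv2 import imwrite,resize
imwrite("pics/crop1.png",resize(im[140:380,220:600],None,fx=2.1,fy=2.1,interpolation=2))
E
```

```text
tins, bbox centre [[ 616.5   73.6   85. ]
 [ 471.7   92.    85. ]
 [ 443.7 -104.5   85. ]]
orange,turq [[330.  103.3  85. ]
 [369.1   0.4  85. ]]
crate [[ 664.  -209.2   56. ]
 [ 669.6 -427.6   56. ]
 [ 354.3 -439.6   56. ]
 [ 344.  -224.1   56. ]]
crate side [[ 346.3 -225.    56. ]
 [ 653.5 -219.7   56. ]
 [ 667.8 -434.6   56. ]]
side lids [[ 476.8   86.    85. ]
 [ 620.2   68.3   85. ]
 [ 448.7 -104.8   85. ]]
mag [[607.9 408.3  60. ]
 [601.6 221.7  60. ]
 [352.3 232.3  60. ]
 [355.  417.   60. ]]
```

View pics/crop1.png

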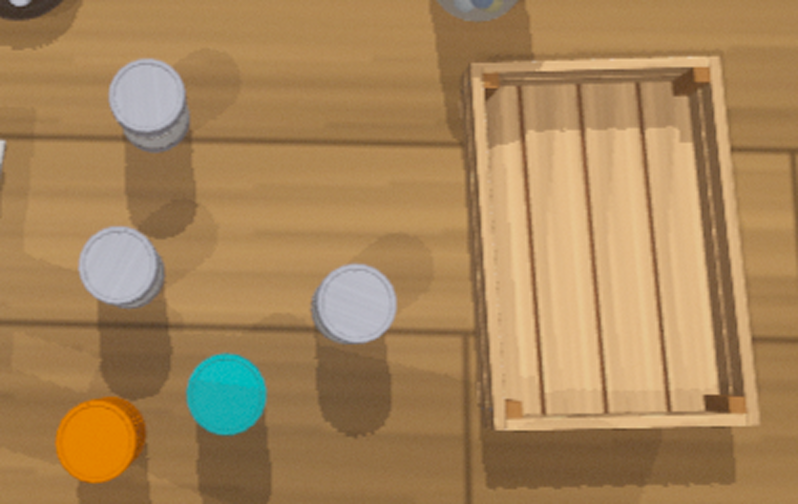

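The crop confirms the three silver tins; turquoise and orange are decoys and are left alone. World positions are A (619,73), B (474,91) and C (446,-105), with the crate centre near (508,-325). I'll go above B, turning the jaws along world y.

Call:
drive_tool([
  [1,-20,-20,0,0,0,-2],
  [1,-60,-57,0,0,0,-5],
  [1,-100,-95,0,0,0,-8],
  [1,-145,-137,0,0,0,-11],
  [1,-190,-180,0,0,0,-14],
  [1,-235,-222,0,0,0,-15.7],
  [1,-280,-265,0,0,0,-15.7],
  [1,-325,-307,0,0,0,-15.7],
  [1,-370,-350,0,0,0,-15.7],
  [1,-405,-385,5,0,0,-15.7],
  [1,-425,-402,15,0,0,-15.7],
  [1,-431,-409,22,0,0,-15.7],
  [1,-431,-409,22,0,0,-15.7],
  [1,-431,-409,22,0,0,-15.7],
], newtons=20)

```text
time_s: 2.35
tool_pos: [473.0, 92.4, 200.8]
tcp_rot: [3.141, 0.0, -3.14]
wrist_force: [0.1, 0.1, 0.3]
gripper_width: 87.1
```

```bash
cat >> h.py <<'E'
def wback(ci,s,px,z):
    T=np.eye(4);T[:3,:3]=Ro.from_euler('xyz',s['tcp_rot']).as_matrix();T[:3,3]=s['tool_pos']
    M=T@np.array(ci['mount']); px=np.atleast_2d(px).astype(float)
    d=np.c_[px[:,0]-ci['cx'],px[:,1]-ci['cy']]; r=np.hypot(*d.T)+1e-9; th=r/ci['fx']
    v=np.c_[d[:,0]/r*np.sin(th),-d[:,1]/r*np.sin(th),-np.cos(th)]@M[:3,:3].T
    p=M[:3,3]; return p+v*((z-p[2])/v[:,2])[:,None]
def lids(im):
    "fit circle centres of silver lids is left to the eye; grey mask of bright unsaturated pixels"
    h=cv2.cvtColor(im,cv2.COLOR_RGB2HSV); return ((h[...,1]<50)&(h[...,2]>110)).astype(np.uint8)
E
python3 - <<'E'
from station import arm
from h import *
np.set_printoptions(precision=1,suppress=True)
s=arm.get_state(); im=arm.snapshot("wrist"); ci=arm.camera_info("wrist"); cv2.imwrite("pics/w1.png",im[:,:,::-1])
print(s['tool_pos'],s['tcp_rot'],s['wrist_force'],s['time_s'])
for d in arm.regions_of("wrist","tin_1_mid"):
    l,t,r,b=d["rect"]; print(round(d["conf"],2),d["rect"],wback(ci,s,[((l+r)/2,(t+b)/2)],85))
E
```

```text
[473.   92.4 200.8] [ 3.1  0.  -3.1] [0.1 0.1 0.3] 2.35
0.96 [295.4, 10.6, 384.2, 99.0] [[335.3 108.4  85. ]]
0.86 [163.8, 64.0, 258.1, 148.8] [[372.3  11.3  85. ]]
0.66 [286.9, 181.9, 367.3, 273.4] [[467.8  99.5  85. ]]
```

View pics/w1.png

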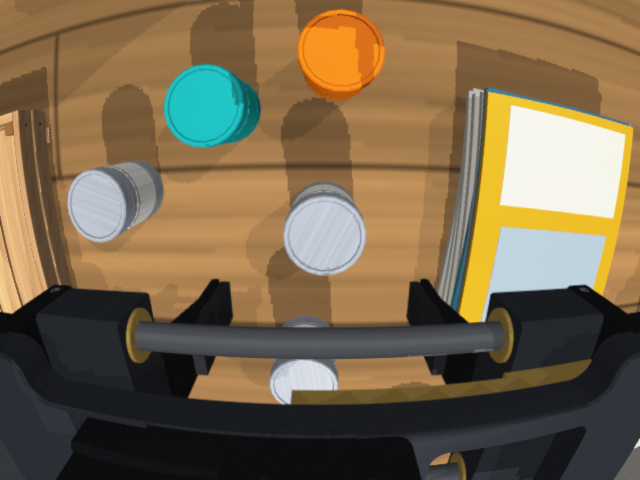

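The wrist view shows B's lid at (325,235), C's lid at (99,204), A's lid partly hidden near (305,380), and the decoys at the top.

```bash
python3 - <<'E'
from station import arm
from h import *
np.set_printoptions(precision=1,suppress=True)
s=arm.get_state(); ci=arm.camera_info("wrist")
print(wback(ci,s,[(325,234.5),(284,234.5),(366,234.5),(325,195),(325,274),(99,204),(304,383)],85))
E
```

```text
[[473.7  97.9  85. ]
 [473.7  65.8  85. ]
 [473.6 130.2  85. ]
 [442.4  97.8  85. ]
 [506.9  98.2  85. ]
 [445.8 -97.2  85. ]
 [618.6  79.3  85. ]]
```

Call:
drive_tool([
  [1,0,4,20,0,0,0],
  [1,0,4,60,0,0,0],
  [1,0,4,100,0,0,0],
  [1,0,4,135,0,0,0],
  [1,0,4,158,0,0,0],
  [1,0,4,170,0,0,0],
  [1,0,4,172,0,0,0],
  [0.45,0,4,172,0,0,0],
  [0.3,0,4,172,0,0,0],
  [-1,0,4,172,0,0,0],
  [-1,0,4,172,0,0,0],
  [-1,0,4,172,0,0,0],
  [-1,0,4,172,0,0,0],
  [-1,0,4,172,0,0,0],
], newtons=25)

```text
time_s: 4.2
tool_pos: [474.0, 95.5, 29.3]
tcp_rot: [3.141, 0.001, -3.141]
wrist_force: [-0.6, 0.6, 5.3]
gripper_width: 63.7
```

Call:
drive_tool([
  [-1,0,0,-5,0,0,0],
  [-1,0,0,-20,0,0,0],
  [-1,0,0,-45,0,0,0],
  [-1,0,0,-70,0,0,0],
  [-1,0,0,-90,0,0,0],
  [-1,0,0,-100,0,0,0],
  [-1,0,0,-100,0,0,0],
  [-1,0,0,-100,0,0,0],
  [-1,0,0,-100,0,0,0],
  [-1,0,0,-100,0,0,0],
])

```text
time_s: 5.45
tool_pos: [472.9, 95.4, 127.9]
tcp_rot: [-3.142, -0.001, -3.141]
wrist_force: [0.1, -0.7, -1.2]
gripper_width: 63.7
```

```bash
python3 - <<'E'
from station import arm
from h import *
np.set_printoptions(precision=2,suppress=True)
for i in range(4):
    s=arm.get_state(); print(s['wrist_force'],s['tool_pos'],s['gripper_width']); arm.snapshot("side")
E
```

```text
[ 0.11 -0.66 -1.18] [472.94  95.4  127.89] 63.67113129019579
[-0.49 -0.06 -1.11] [473.03  95.38 128.01] 63.646193085251085
[-0.36  0.13 -0.6 ] [473.14  95.38 128.17] 63.30716404667555
[-0.17 -0.41 -0.94] [473.2   95.39 128.26] 63.25391556453314
```

B weighs about 0.1 kg, so it is light. Take it to the far half of the crate (580,-325).

Call:
drive_tool([
  [-1,-3,-10,-8,0,0,0],
  [-1,-10,-38,-20,0,0,0],
  [-1,-20,-78,-25,0,0,0],
  [-1,-30,-120,-25,0,0,0],
  [-1,-41,-162,-25,0,0,0],
  [-1,-52,-205,-25,0,0,0],
  [-1,-63,-247,-25,0,0,0],
  [-1,-74,-290,-25,0,0,0],
  [-1,-85,-332,-25,0,0,0],
  [-1,-95,-372,-25,0,0,0],
  [-1,-103,-402,-20,0,0,0],
  [-1,-107,-417,0,0,0,0],
  [-1,-107,-420,25,0,0,0],
  [-1,-107,-420,50,0,0,0],
  [-1,-107,-420,70,0,0,0],
  [-1,-107,-420,80,0,0,0],
  [-1,-107,-420,84,0,0,0],
  [-1,-107,-420,86,0,0,0],
  [-1,-107,-420,87,0,0,0],
  [-1,-107,-420,87,0,0,0],
])

```text
time_s: 8.15
tool_pos: [580.8, -324.8, 42.1]
tcp_rot: [-3.141, 0.001, -3.141]
wrist_force: [0.1, -0.4, -1.4]
gripper_width: 63.4
```

```bash
python3 - <<'E'
from station import arm
from h import *
s=arm.get_state();print(s['wrist_force'],s['tool_pos'],s['gripper_width'],s['time_s'])
im=arm.snapshot("top"); cv2.imwrite("pics/t2.png",im[:,:,::-1])
E
```

```text
[ 0.07639305 -0.44517039 -1.37090531] [ 580.77412805 -324.75146425   42.14738442] 63.37405591191335 8.15
```

View pics/t2.png

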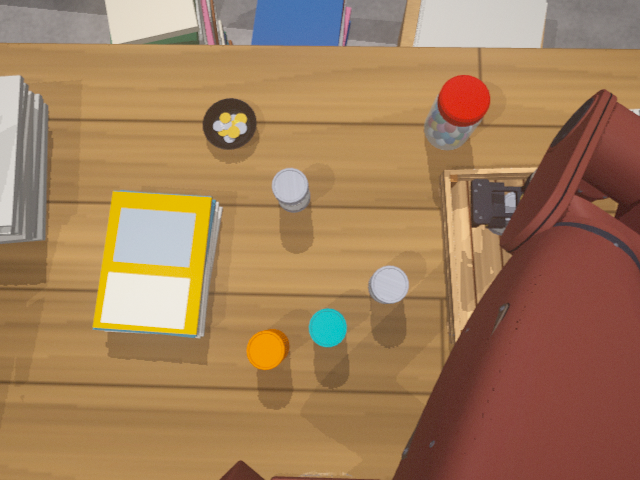

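Still held just above the floor (2.3 mm to go). Lower, release, rise.

Call:
drive_tool([
  [-1,0,0,1,0,0,0],
  [-1,0,0,2,0,0,0],
  [-1,0,0,2.5,0,0,0],
  [-1,0,0,2.5,0,0,0],
  [-1,0,0,2.5,0,0,0],
])

```text
time_s: 8.82
tool_pos: [580.6, -324.6, 39.9]
tcp_rot: [-3.141, 0.0, -3.141]
wrist_force: [-2.2, 1.8, 5.4]
gripper_width: 63.5
```

Call:
drive_tool([
  [0.6,0,0,0,0,0,0],
  [0.8,0,0,0,0,0,0],
  [1,0,0,0,0,0,0],
  [1,0,0,-10,0,0,0],
  [1,0,0,-35,0,0,0],
  [1,0,0,-75,0,0,0],
  [1,10,16,-115,0,0,0],
  [1,30,50,-145,0,0,0],
  [1,55,90,-155,0,0,0],
  [1,80,132,-155,0,0,0],
  [1,107,177,-155,0,0,0],
  [1,125,207,-155,0,0,0],
  [1,133,222,-155,0,0,0],
  [1,134,224,-155,0,0,0],
  [1,134,224,-155,0,0,0],
])

```text
time_s: 10.7
tool_pos: [447.1, -101.4, 194.4]
tcp_rot: [-3.141, 0.001, 3.142]
wrist_force: [-0.3, -0.0, -0.9]
gripper_width: 87.0
```

```bash
python3 - <<'E'
from station import arm
from h import *
np.set_printoptions(precision=2,suppress=True)
s=arm.get_state(); im=arm.snapshot("wrist"); ci=arm.camera_info("wrist"); cv2.imwrite("pics/w2.png",im[:,:,::-1])
print(s['tool_pos'],s['wrist_force'],s['time_s'])
E
```

```text
[ 447.09 -101.38  194.44] [-0.32 -0.   -0.85] 10.7
```

View pics/w2.png

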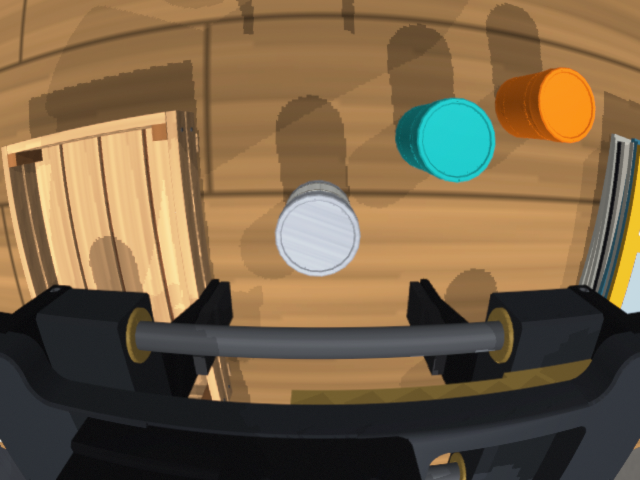

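C's lid is centred at (318,235), directly under the gripper. Descend and grip.

Call:
drive_tool([
  [1,0,-0.5,20,0,0,0],
  [1,0,-0.5,60,0,0,0],
  [1,0,-0.5,100,0,0,0],
  [1,0,-0.5,132,0,0,0],
  [1,0,-0.5,153,0,0,0],
  [1,0,-0.5,163,0,0,0],
  [1,0,-0.5,165,0,0,0],
  [0.45,0,-0.5,165,0,0,0],
  [0.3,0,-0.5,165,0,0,0],
  [-1,0,-0.5,165,0,0,0],
  [-1,0,-0.5,165,0,0,0],
  [-1,0,-0.5,165,0,0,0],
  [-1,0,-0.5,165,0,0,0],
])

```text
time_s: 12.38
tool_pos: [447.1, -101.6, 29.8]
tcp_rot: [-3.141, 0.001, -3.141]
wrist_force: [-0.2, -2.4, 5.8]
gripper_width: 63.8
```

Call:
drive_tool([
  [-1,0,0,-5,0,0,0],
  [-1,0,0,-20,0,0,0],
  [-1,0,0,-45,0,0,0],
  [-1,0,0,-70,0,0,0],
  [-1,0,0,-90,0,0,0],
  [-1,0,0,-100,0,0,0],
  [-1,0,0,-100,0,0,0],
  [-1,0,0,-100,0,0,0],
  [-1,0,0,-100,0,0,0],
  [-1,0,0,-100,0,0,0],
])

```text
time_s: 13.62
tool_pos: [446.0, -100.9, 128.4]
tcp_rot: [3.141, -0.001, -3.141]
wrist_force: [1.2, -0.3, -2.4]
gripper_width: 63.8
```

```bash
python3 - <<'E'
from station import arm
from h import *
np.set_printoptions(precision=2,suppress=True)
for i in range(6):
    s=arm.get_state(); print(s['wrist_force'],s['tool_pos'],s['gripper_width']); arm.snapshot("side")
E
```

```text
[ 1.22 -0.31 -2.35] [ 445.96 -100.91  128.36] 63.827173081306796
[-0.42 -0.75 -3.18] [ 446.09 -100.98  128.54] 63.64160945474306
[ 0.23 -0.16 -3.64] [ 446.21 -101.03  128.69] 63.64415441004889
[-0.57 -0.67 -3.73] [ 446.26 -101.04  128.78] 63.78945534007718
[ 0.47 -0.37 -3.74] [ 446.33 -101.07  128.87] 64.01943103485966
[-0.9  -0.12 -3.05] [ 446.36 -101.07  128.95] 63.66495385349696
```

C reads about 3.4 N (~0.35 kg), so it looks like the full one. Set it back and heft A.

Call:
drive_tool([
  [-1,0,0,10,0,0,0],
  [-1,0,0,35,0,0,0],
  [-1,0,0,60,0,0,0],
  [-1,0,0,80,0,0,0],
  [-1,0,0,92,0,0,0],
  [-1,0,0,97,0,0,0],
  [-1,0,0,98.5,0,0,0],
  [-1,0,0,99.5,0,0,0],
  [-1,0,0,100,0,0,0],
  [-1,0,0,100,0,0,0],
  [-1,0,0,100,0,0,0],
])

```text
time_s: 15.3
tool_pos: [447.0, -101.3, 29.8]
tcp_rot: [-3.141, 0.001, -3.141]
wrist_force: [-1.5, 0.7, 4.3]
gripper_width: 63.5
```

Call:
drive_tool([
  [0.6,0,0,0,0,0,0],
  [0.8,0,0,0,0,0,0],
  [1,0,0,0,0,0,0],
  [1,0,0,-10,0,0,0],
  [1,0,0,-35,0,0,0],
  [1,0,0,-75,0,0,0],
  [1,-10,10,-115,0,0,0],
  [1,-30,30,-145,0,0,0],
  [1,-60,62,-160,0,0,0],
  [1,-90,93,-165,0,0,0],
  [1,-120,124,-165,0,0,0],
  [1,-150,155,-165,0,0,0],
  [1,-167,172,-165,0,0,0],
  [1,-172,178,-165,0,0,0],
  [1,-172,178,-165,0,0,0],
  [1,-172,178,-165,0,0,0],
])

```text
time_s: 17.3
tool_pos: [617.8, 76.1, 194.2]
tcp_rot: [-3.141, -0.0, 3.141]
wrist_force: [-1.2, -0.7, -0.1]
gripper_width: 87.2
```

```bash
python3 - <<'E'
from station import arm
from h import *
np.set_printoptions(precision=2,suppress=True)
s=arm.get_state(); im=arm.snapshot("wrist"); ci=arm.camera_info("wrist"); cv2.imwrite("pics/w3.png",im[:,:,::-1])
print(s['tool_pos'],s['wrist_force'],s['time_s'])
for i in range(4):
    arm.snapshot("side");print(arm.get_state()['wrist_force'])
E
```

```text
[617.79  76.14 194.19] [-1.17 -0.68 -0.05] 17.3
[-0.45  0.1   0.21]
[-0.02  0.21  0.43]
[ 0.17 -0.04  0.66]
[0.19 0.19 0.04]
```

View pics/w3.png

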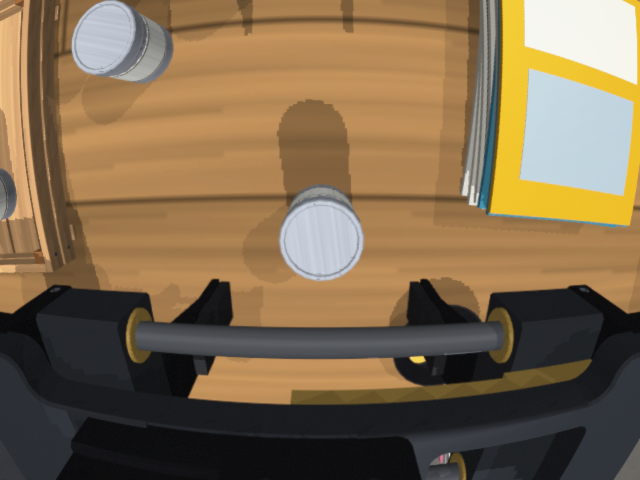

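A's lid is centred at (322,239); C stands upright. Small +3 mm x correction, descend, grip and lift.

Call:
drive_tool([
  [1,-3,1.5,20,0,0,0],
  [1,-3,1.5,60,0,0,0],
  [1,-3,1.5,100,0,0,0],
  [1,-3,1.5,132,0,0,0],
  [1,-3,1.5,153,0,0,0],
  [1,-3,1.5,163,0,0,0],
  [1,-3,1.5,165,0,0,0],
  [0.45,-3,1.5,165,0,0,0],
  [0.3,-3,1.5,165,0,0,0],
  [-1,-3,1.5,165,0,0,0],
  [-1,-3,1.5,165,0,0,0],
  [-1,-3,1.5,165,0,0,0],
  [-1,-3,1.5,165,0,0,0],
])

```text
time_s: 19.18
tool_pos: [622.0, 78.3, 30.0]
tcp_rot: [-3.141, 0.001, -3.141]
wrist_force: [-0.2, -1.4, 6.2]
gripper_width: 63.7
```

Call:
drive_tool([
  [-1,0,0,-5,0,0,0],
  [-1,0,0,-20,0,0,0],
  [-1,0,0,-45,0,0,0],
  [-1,0,0,-75,0,0,0],
  [-1,0,0,-105,0,0,0],
  [-1,0,0,-120,0,0,0],
  [-1,0,0,-125,0,0,0],
  [-1,0,0,-125,0,0,0],
  [-1,0,0,-125,0,0,0],
  [-1,0,0,-125,0,0,0],
])

```text
time_s: 20.42
tool_pos: [620.7, 78.4, 152.8]
tcp_rot: [3.142, -0.002, -3.141]
wrist_force: [-0.2, -0.3, -2.4]
gripper_width: 63.6
```

```bash
python3 - <<'E'
from station import arm
from h import *
np.set_printoptions(precision=2,suppress=True)
for i in range(6):
    s=arm.get_state(); print(s['wrist_force'],s['tool_pos'],s['gripper_width']); arm.snapshot("side")
E
```

```text
[-0.18 -0.34 -2.41] [620.7   78.42 152.81] 63.62547199028659
[-0.27  0.23 -1.62] [620.86  78.41 153.05] 63.51896883318138
[ 0.34 -0.35 -1.88] [620.98  78.43 153.25] 63.4434804761358
[ 0.19  0.42 -2.14] [621.11  78.44 153.48] 63.499792929628136
[-0.27  0.26 -2.54] [621.2   78.43 153.67] 63.85327690818151
[ 0.04  0.12 -2.52] [621.3   78.43 153.81] 63.32216144682493
```

A reads about 2.2 N (~0.2 kg), so the weights are B≈1.0, A≈2.2 and C≈3.4 N, and C is the full one. Put A in the near half of the crate (440,-328).

Call:
drive_tool([
  [-1,5,-10,0,0,0,0],
  [-1,17,-38,0,0,0,0],
  [-1,35,-78,0,0,0,0],
  [-1,54,-120,0,0,0,0],
  [-1,73,-163,0,0,0,0],
  [-1,92,-206,0,0,0,0],
  [-1,111,-249,0,0,0,0],
  [-1,130,-292,0,0,0,0],
  [-1,149,-335,0,0,0,0],
  [-1,166,-373,0,0,0,0],
  [-1,178,-398,5,0,0,0],
  [-1,181,-406,25,0,0,0],
  [-1,181,-406,50,0,0,0],
  [-1,181,-406,75,0,0,0],
  [-1,181,-406,95,0,0,0],
  [-1,181,-406,105,0,0,0],
  [-1,181,-406,109,0,0,0],
  [-1,181,-406,111,0,0,0],
  [-1,181,-406,112,0,0,0],
  [-1,181,-406,112,0,0,0],
])

```text
time_s: 23.22
tool_pos: [440.7, -327.8, 42.5]
tcp_rot: [-3.141, 0.001, -3.141]
wrist_force: [0.4, 0.0, -1.9]
gripper_width: 63.6
```

Call:
drive_tool([
  [-1,0,0,1,0,0,0],
  [-1,0,0,2,0,0,0],
  [-1,0,0,2.5,0,0,0],
  [-1,0,0,2.5,0,0,0],
  [-1,0,0,2.5,0,0,0],
])

```text
time_s: 23.85
tool_pos: [440.6, -327.7, 40.4]
tcp_rot: [-3.141, 0.0, -3.141]
wrist_force: [-2.1, 2.4, 5.7]
gripper_width: 63.6
```

Call:
drive_tool([
  [0.6,0,0,0,0,0,0],
  [0.8,0,0,0,0,0,0],
  [1,0,0,0,0,0,0],
  [1,0,0,-10,0,0,0],
  [1,0,0,-35,0,0,0],
  [1,0,0,-75,0,0,0],
  [1,0,16,-115,0,0,0],
  [1,-2,50,-145,0,0,0],
  [1,-4,95,-155,0,0,0],
  [1,-5,140,-155,0,0,0],
  [1,-6,185,-155,0,0,0],
  [1,-6.5,215,-155,0,0,0],
  [1,-6.5,226.5,-155,0,0,0],
  [1,-6.5,226.5,-155,0,0,0],
  [1,-6.5,226.5,-155,0,0,0],
])

```text
time_s: 25.72
tool_pos: [447.0, -102.0, 194.8]
tcp_rot: [-3.141, 0.0, 3.141]
wrist_force: [-0.4, -0.2, -0.3]
gripper_width: 86.8
```

```bash
python3 - <<'E'
from station import arm
from h import *
s=arm.get_state(); im=arm.snapshot("wrist"); cv2.imwrite("pics/w4.png",im[:,:,::-1])
print(s['tool_pos'],s['wrist_force'],s['time_s'])
E
```

```text
[ 447.0229961  -102.04246203  194.75593319] [-0.41232387 -0.17816747 -0.33469907] 25.725
```

View pics/w4.png

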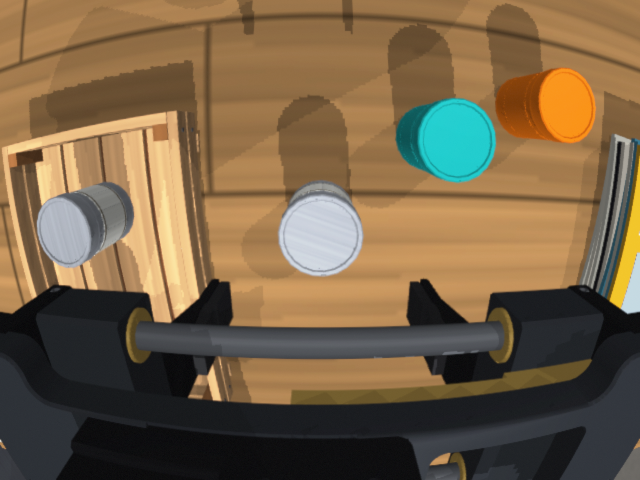

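A stands upright in the crate (85,225), and C is centred under the gripper (320,235). Grip C and lift it 200 mm.

Call:
drive_tool([
  [1,0,0.5,20,0,0,0],
  [1,0,0.5,60,0,0,0],
  [1,0,0.5,100,0,0,0],
  [1,0,0.5,132,0,0,0],
  [1,0,0.5,153,0,0,0],
  [1,0,0.5,163,0,0,0],
  [1,0,0.5,165,0,0,0],
  [0.45,0,0.5,165,0,0,0],
  [0.3,0,0.5,165,0,0,0],
  [-1,0,0.5,165,0,0,0],
  [-1,0,0.5,165,0,0,0],
  [-1,0,0.5,165,0,0,0],
  [-1,0,0.5,165,0,0,0],
])

```text
time_s: 27.4
tool_pos: [447.4, -100.9, 30.2]
tcp_rot: [-3.141, 0.001, -3.141]
wrist_force: [-1.3, 0.3, 5.6]
gripper_width: 63.8
```

Call:
drive_tool([
  [-1,0,0,-5,0,0,0],
  [-1,0,0,-20,0,0,0],
  [-1,0,0,-45,0,0,0],
  [-1,0,0,-80,0,0,0],
  [-1,0,0,-115,0,0,0],
  [-1,0,0,-150,0,0,0],
  [-1,0,0,-180,0,0,0],
  [-1,0,0,-195,0,0,0],
  [-1,0,0,-200,0,0,0],
  [-1,0,0,-200,0,0,0],
  [-1,0,0,-200,0,0,0],
  [-1,0,0,-200,0,0,0],
  [-1,0,0,-200,0,0,0],
])

```text
time_s: 29.02
tool_pos: [446.7, -100.5, 229.0]
tcp_rot: [3.141, -0.001, -3.141]
wrist_force: [-0.3, 0.2, -3.1]
gripper_width: 63.5
```

```bash
python3 - <<'E'
from station import arm
from h import *
np.set_printoptions(precision=2,suppress=True)
for i in range(6):
    s=arm.get_state(); print(s['wrist_force'],s['tool_pos'],s['gripper_width'],s['time_s']); im=arm.snapshot("side")
cv2.imwrite("pics/s5.png",im[:,:,::-1])
E
```

```text
[-0.31  0.16 -3.12] [ 446.66 -100.5   228.98] 63.54505049506885 29.025
[ 0.67  0.2  -3.71] [ 446.72 -100.55  229.14] 63.63593426879516 29.075
[ 0.14 -0.03 -3.99] [ 446.81 -100.57  229.29] 63.99303323617528 29.125
[-1.1  -0.34 -3.92] [ 446.86 -100.59  229.4 ] 63.58746850307401 29.175
[-0.24 -0.17 -4.34] [ 446.87 -100.62  229.48] 64.01494529183981 29.225
[ 0.68  0.5  -3.63] [ 446.9  -100.59  229.51] 63.74494535039456 29.275
```

View pics/s5.png

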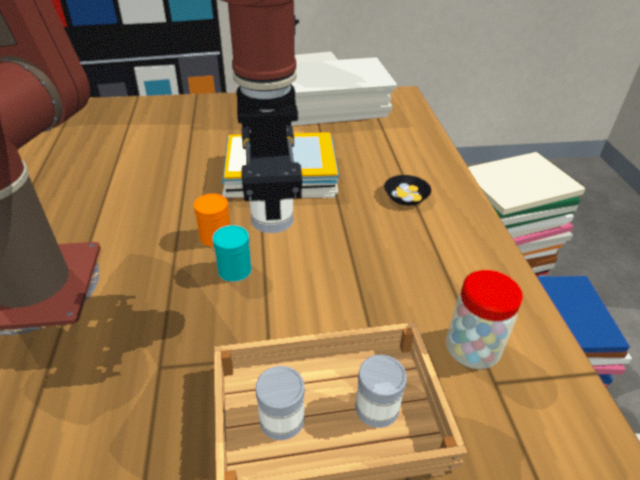

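The side view shows both lighter tins upright in the crate at (281,402) and (381,390). The full tin is held upright about 200 mm up at (272,215), and nothing else has moved.

```bash
python3 -c "
from station import arm
print(arm.finish_job())"
```

```text
the job is handed in; nothing more can be done
None
```

I hefted all three tins, stood the two lighter ones in the crate, and handed the job in at about 29 s with the heaviest held up.

- **Weights:** the steady wrist readings were about 1.0 N, 2.2 N and 3.4–3.9 N. Single readings with an empty gripper were up to 0.9 N off zero, but the gaps between tins were larger than that.
- **Lighter tins:** they stand upright in the crate near (580, -325) and (440, -328).
- **Heaviest tin:** it is gripped upright at about 25 N, with roughly 200 mm of clear air under it. I set it down once in between, while I hefted the last tin.
- **Last checks:** the final side picture shows both crate tins upright. The magazines, jar, coin dish and the two decoy tins look unmoved. The gripper still reads about 63.7 mm wide, so the tin has not slipped.
- **What disagreed:** the cameras' sideways (y) positions for the tins differed by about 5–12 mm. I went by the wrist view, and no grasp had to be redone.

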